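# Set the iris of the short lens to its index mark

### The arm

A 7-joint arm with a two-finger parallel gripper is mounted at the origin on the work surface; the furniture and walls round the work are solid. World frame = base frame: x ahead of the robot, y to its left, z up, the work surface at z = 0. Lengths are in m, angles in rad, forces in N, time in s.
With the tool pointing down it reaches from about 0.4 to 0.9 m from the base axis. Payload 5.6 kg.
Tool frame: the origin (TCP) lies at the very end of the fingers, on their centre line; the grasp point (between the pads) lies 19 mm behind it; z points along the fingers, y is the line along which they close (so a half turn about z gives the same grasp; the last joint's range is limited). The gripper opens to 92 mm and grips with 3 to 60 N. Pads are 20 mm wide; open, the fingers measure 128 mm over their backs; the gripper's body (75 mm by 189 mm) begins 69 mm behind the grasp point.
Start: joints at [-1.281, 0.468, -0.012, 1.603, 0.006, 1.071, -0.056], TCP at [0.212, 0.614, 0.215] pointing down, gripper open.
Joint ranges: [-2.53, 2.53], [-0.31, 2.02], [-1.57, 1.55], [0.28, 2.44], [-1.29, 4.43], [0.15, 1.84], [-2.92, 2.92]. Speed limits (rad/s): [2.57, 2.57, 3.14, 3.14, 3.14, 3.14, 3.14].

### API

Orientations are given as a 3x3 rotation matrix whose columns are the frame's x, y, z axes.
In Python, from plant import robot, grab_frame, camera_info, job, regions_of, spot_point gives the robot as it stands.
- The arm moves only by the tool jog_arm, never from a script. Its arguments are lists of equal length, an entry for each row: "jaw": the opening in per cent of the stroke, from 0 (shut) to 100 (fully open); "linear": the shift along the world's x, y, z in cm, a list of three; "dr": the turn, a rotation vector about the world's x, y, z in rad, a list of three. A call has 1 to 20 rows; each row is the pose to reach, as a shift and turn from the pose commanded when the call began; what a row does not reach only later rows make up. A row lasts 1/8 s, in which the tool goes at most 62.5 mm and 10.7 degrees, less where a joint would pass 70% of its speed; a pose out of reach is approached as far as the arm can. A call with a gripper value outside its range is refused whole. The fingers move at their own pace and stop on an object; the grip force is fixed at half the most. Time passes only in rows, so rows that repeat a pose let the fingers close. It gives the time, the measured TCP pose, the force, the opening and the grip force at its end, in the units of the state.
- robot.read_state(): the state, without advancing time (a new reading comes with each control period).
- grab_frame(name): name is "scene" or "top"; returns the picture (384x512x3 uint8, red, green, blue); there is no depth.
- camera_info(name): a dict with "mtx" (3x3 intrinsics, pixels), "origin" and "orientation" of the camera in the world. Camera axes: x right, y up, looking along -z (the intrinsics and any distortion apply to the point x, -y, -z); pixel columns grow to the right and rows downward; lengths in m; the calibration is good to about 2 mm. A picture is of the moment at which its call begins. camera_info takes no time and is no camera call.
- job.close_job(): hands the job in; it is judged then, once.
Trained networks look in the newest picture that a camera, given by its name, has taken for a name from the list of things; names that differ only in an ending like _2 or _b are one class to them, and where a whole thing is asked for, a point or a joint stands for the part that bears it (a point fixed in the world has none). Each returns a list of dicts, best first, with "p" (0 to 1); they miss things now and then, are a little off and sometimes report something else, mostly with a low value. They report only what shows in the picture. A call takes as long as a camera call.
- regions_of(camera, label): "pixels" (384x512 bool, what is visible of it).
- spot_point(camera, label): "centre" ([x, y, z] in m, in world coordinates, good to about 4 mm: a listed point, or the origin of a listed thing).
The state is a dict: "clock": time; "joints": joint angles; "qvel": joint speeds; "joint_torque": joint torques, N m; "eef_pos": TCP position; "eef_rot": TCP orientation; "ft_force": force on the tool from outside, world axes, zero at the start; "moment": the same for the moment, N m; "opening": finger opening in m; "gripper_force": force on a finger pad.
Only numpy, scipy, OpenCV 4.12 (cv2) and the standard library are available. Lean on these libraries where they do the work, as an engineer would, in place of code of your own. Each camera call takes 0.05 s, during which the arm holds its last target. There are 200 camera calls.

### The job

Two black lenses stand upright on the optical bench. On the shorter one, which stands on a square plate, turn the thin metal iris ring between the two fixed black rings until its short dark lever points the same way as the raised white index rib on the front ring above it. Do not touch the fixed rings above and below it, leave the other lens alone, and let go of the ring at the end.

Things in the scene. Friction and masses are not known exactly. Their poses are not given: they have to be found in the camera images.
- iris_ring (a joint): Angle (rad) of the short lens's thin metal iris ring about its upright axis: 0 with the lever exactly under the index rib, positive anticlockwise from above. Starts at 0.7 to 1.2, so turn it clockwise. Range -0.5 to 1.4, drag about 0.06 N m, no spring, no stop or click at 0; stays where left. The ring may be gripped across its diameter, fingers either side of the front ring.
- fixed_rings: The short lens's two fixed black rings, coaxial with the iris ring. Origin: on the axis at bench height; z up, x points to the index rib, a white bar 5 mm wide over the front ring's top (12 to 22 mm from the axis) and down its side. Rear ring: diameter 41, height 9 to 40 mm. Front ring: diameter 41, height 54 to 76 mm, small glass on top. Below: fixed square metal plate 62x62x10 mm.
- lever_tip (a point): End of the short lens's iris lever, 44 mm from the axis and 47 mm above the bench; x points outward. The lever is a dark 7 mm rod with a 10 mm ball end, level, at mid-height of the iris ring. The ring itself: plain disc, diameter 50 mm, 12 mm high (41 to 53 mm above the bench), finely ribbed edge, 4.5 mm larger in radius than the fixed rings.
- other_lens: The other lens, to be left alone. Alike, with its own iris ring and lever (44 mm from its axis) at the same height, but its front ring is longer (top 100 mm above the bench) and it stands on a round metal flange of 55 mm diameter. Origin: on its axis at bench height, z up. At least 145 mm from the short lens, axis to axis.

How it is judged:
At the end, for the whole second after the job is handed in: The lever of the short lens's iris ring points along the index rib to within 0.2 rad (about 11 degrees) either way, and the ring is at rest (value of joint iris_ring between -0.2 and 0.2 rad and velocity of joint iris_ring between -0.05 and 0.05 rad/s); the robot touches nothing.
It fails at once if a fixed ring of the short lens is touched (more than 1.5 N) (contact force between fixed_rings and anything else above 1.5 N).
It fails at once if the other lens is touched (more than 1.5 N) (contact force between other_lens and anything else above 1.5 N).
It also fails if it takes over 35 s, if anything falls off the work surface, if the arm or the gripper's body presses on something with over 40 N, if the wrist force passes 120 N, or if a joint passes its speed limit or range.

## Working session

There is one attempt and no reset: what is moved stays moved. The work goes in short steps, Python scripts to look and compute and a tool call to move; the robot and the scene stay as the last step left them, time stands still between calls to the robot, and variables do not carry over. Pictures are saved under pics/ and viewed, at most 10 in all, crops included, and the job is handed in when it is done.

Besides the shell and the picture viewer there is one more tool, called after "Call:" as name(argument=value, ...) on one line, values as JSON. jog_arm: Moves the arm, as the interface text tells. Its arguments: {"type":"object","properties":{"jaw":{"type":"array"},"linear":{"type":"array"},"dr":{"type":"array"}},"required":["jaw","linear","dr"]}

```bash
mkdir -p pics; python3 - <<'E'
from plant import *
import cv2,numpy as np
s=robot.read_state();print(s['clock'],s['eef_pos'],s['eef_rot'],s['opening'])
ims=[]
for c in ["scene","top"]:
    im=grab_frame(c);ims.append(im);i=camera_info(c);print(c,i)
    for l in ["fixed_rings","lever_tip","other_lens"]:
        for r in spot_point(c,l)[:3]:print(l,np.round(r['centre'],4),r['p'])
    cv2.imwrite(f"pics/{c}0.png",im[:,:,::-1])
E
```

```text
0.0 [0.21223728 0.61375609 0.21364824] [[-9.45106146e-01  3.26763174e-01 -4.48708455e-04]
 [ 3.26763457e-01  9.45104639e-01 -1.69231494e-03]
 [-1.28909758e-04 -1.74603878e-03 -9.99998467e-01]] 0.09194665688251559
scene {'mtx': array([[413.01828965,   0.        , 261.32373486],
       [  0.        , 413.01828965, 191.81736607],
       [  0.        ,   0.        ,   1.        ]]), 'origin': array([ 0.15419161, -0.55630504,  0.6043399 ]), 'orientation': array([[ 0.82022984,  0.3640698 , -0.44122124],
       [-0.5719956 ,  0.51305   , -0.64000057],
       [-0.00663632,  0.77732418,  0.62906524]])}
fixed_rings [ 0.4725  0.1336 -0.0054] 0.89
lever_tip [0.5138 0.1397 0.0476] 0.61
lever_tip [ 0.5244 -0.1874 -0.    ] 0.59
other_lens [ 0.5221 -0.1876  0.0012] 0.68
top {'mtx': array([[475.69319544,   0.        , 258.7606247 ],
       [  0.        , 475.69319544, 195.2469994 ],
       [  0.        ,   0.        ,   1.        ]]), 'origin': array([0.39714587, 0.01093975, 1.08085389]), 'orientation': array([[-0.00722846,  0.99130516, -0.1313843 ],
       [-0.99997053, -0.00682572,  0.00351546],
       [ 0.0025881 ,  0.13140584,  0.99132528]])}
fixed_rings [ 0.4688  0.1303 -0.0012] 0.58
lever_tip [0.5167 0.1392 0.0465] 0.71
other_lens [ 0.5239 -0.1908 -0.005 ] 0.61
```

```bash
python3 - <<'E'
import cv2,numpy as np
a=cv2.imread("pics/top0.png");b=cv2.imread("pics/scene0.png")
from plant import camera_info
def pj(c,P):
    i=camera_info(c);p=i['orientation'].T@(np.array(P)-i['origin']);p=[p[0],-p[1],-p[2]];q=i['mtx']@p;return q[:2]/q[2]
out=[]
for im,c in((a,"top"),(b,"scene")):
    u,v=map(int,pj(c,[.47,.132,.05]));print(c,u,v)
    w=int(60);x0,y0=u-w,v-w;print(x0,y0)
    out.append(cv2.resize(im[y0:y0+2*w,x0:x0+2*w],(400,400),interpolation=3))
full=cv2.resize(np.hstack([a,b]),(800,300)) # overview below? 
cv2.imwrite("pics/c1.png",np.vstack([np.hstack(out),cv2.resize(np.hstack([a,b]),(800,200))]))
E
```

```text
top 201 224
141 164
scene 203 175
143 115
```

View pics/c1.png

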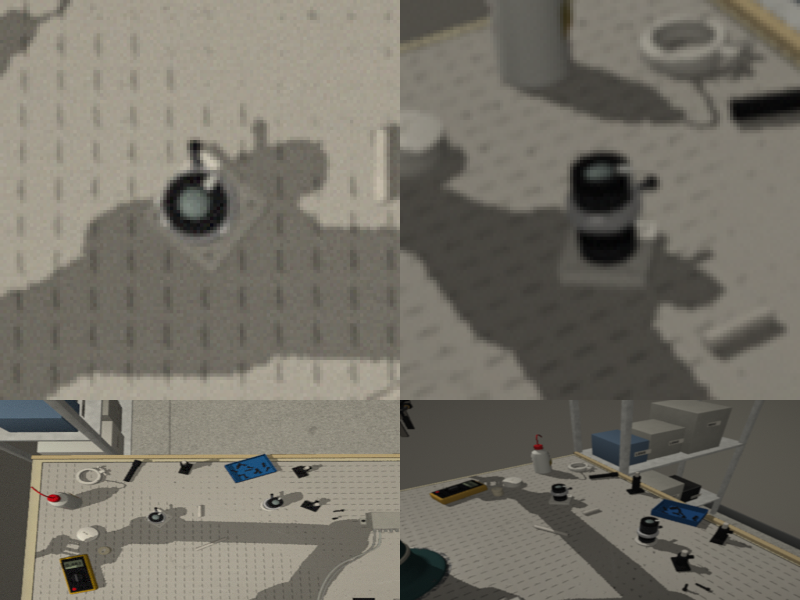

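View pics/scene0.png

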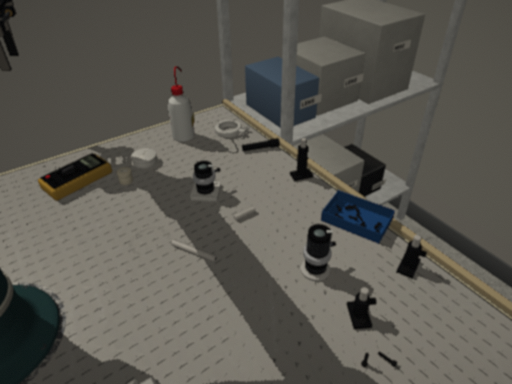

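The crop shows the short lens on its plate with its axis at about top pixel (200,226) and the lever tip at about (199,208). The rib is whitish, up and to the right of the axis. Next I'll rectify and zoom.

```bash
cat > h.py <<'E'
import cv2,numpy as np
from plant import *
def pj(c,P):
    i=camera_info(c);p=i['orientation'].T@(np.array(P)-i['origin']);q=i['mtx']@[p[0],-p[1],-p[2]];return q[:2]/q[2]
def ray(c,uv,z):
    i=camera_info(c);d=np.linalg.solve(i['mtx'],[uv[0],uv[1],1.]);d=i['orientation']@[d[0],-d[1],-d[2]];o=i['origin'];return o+d*(z-o[2])/d[2]
def rect(im,c,ctr,z,half=.05,n=400):
    # image right=-y, up=+x
    w=[(half,half),(half,-half),(-half,-half),(-half,half)]
    src=np.float32([pj(c,[ctr[0]+a,ctr[1]+b,z]) for a,b in w])
    H=cv2.getPerspectiveTransform(src,np.float32([[0,0],[n,0],[n,n],[0,n]]))
    return cv2.warpPerspective(im,H,(n,n),flags=cv2.INTER_CUBIC)
E
python3 - <<'E'
from h import *
a=cv2.imread("pics/top0.png");b=cv2.imread("pics/scene0.png")
C=ray("top",(199.8,225.8),.076);print(C)
r=rect(a,"top",C,.076);r=cv2.convertScaleAbs(r,alpha=1.6)
u,v=pj("scene",[C[0],C[1],.05]).astype(int)
s=cv2.convertScaleAbs(cv2.resize(b[v-30:v+30,u-30:u+30],(400,400),interpolation=cv2.INTER_CUBIC),alpha=1.8)
print(u-30,v-30)
cv2.imwrite("pics/c2.png",np.hstack([r,s]))
grab_frame("top")
for l in ["fixed_rings","lever_tip","iris_ring"]:
    for r in regions_of("top",l)[:2]:
        ys,xs=np.nonzero(r['pixels']);print(l,r['p'],xs.mean(),ys.mean(),xs.min(),xs.max(),ys.min(),ys.max())
E
```

```text
[0.46608329 0.13238201 0.076     ]
171 145
fixed_rings 0.62 198.85611510791367 225.26618705035972 190 208 217 234
lever_tip 0.68 202.625 217.0 198 210 208 232
iris_ring 0.7 201.27619047619046 223.98095238095237 190 211 206 236
iris_ring 0.35 198.71525423728812 224.4677966101695 189 208 216 233
```

View pics/c2.png

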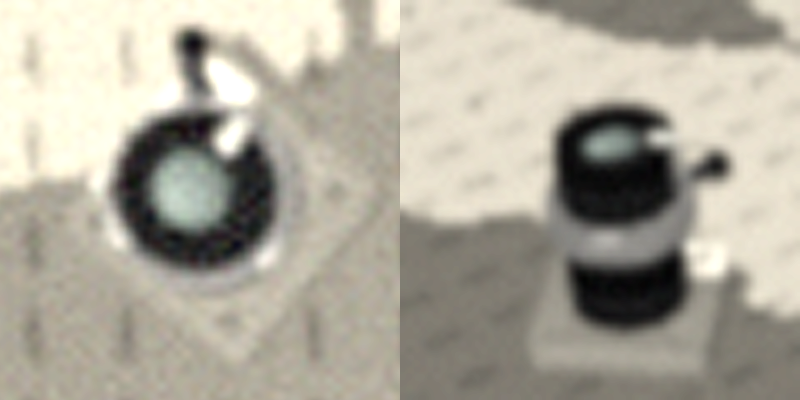

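The rectified view (4 px/mm) shows the front ring centred at about (194,189). The rib is at about (232,135), about −35° in world. The lever ball is at (192,42), near +5°.

```bash
python3 - <<'E'
from h import *
C0=np.array([0.46608,0.13238]);C=C0+np.array([11,6])/4000;print("C",C)
# rect px -> top image px -> z=.047
P=C0+np.array([200-42,200-192])/4000
L=ray("top",pj("top",[*P,.076]),.047);d=L[:2]-C;print(L,np.hypot(*d),np.arctan2(d[1],d[0]))
P=C0+np.array([200-135,200-232])/4000;d=P-C;print("rib",np.hypot(*d),np.arctan2(d[1],d[0]))
# scene ball / ring top checks
print("ball scene pred",(pj("scene",L)-[171,145])*400/60, "front centre",(pj("scene",[*C,.076])-[171,145])*400/60)
print("bottle",ray("scene",(182,139),0),ray("top",(70,186),.1))
for z in(.15,.2,.25):print(z,pj("scene",[*ray("scene",(182,136),0)[:2],z]))
E
```

```text
C [0.46883 0.13388]
[0.5087094  0.13794248 0.047     ] 0.04008578629071302 0.10151882470393901
rib 0.016507574019219193 -0.6132073488745093
ball scene pred [305.14178281 161.5576881 ] front centre [200.40483215 137.30462426]
bottle [0.53191082 0.37638384 0.        ] [0.54928123 0.40053902 0.1       ]
0.15 [174.56306529  85.68244509]
0.2 [171.78136833  66.86176221]
0.25 [168.82448053  46.85575568]
```

Call:
jog_arm(jaw=[100, 100, 100, 100, 100, 100, 100, 100, 100, 100, 100, 100, 100, 100, 100], linear=[[2.6, -5, 0], [5.2, -10, 0], [7.8, -15, 0], [10.4, -19.5, 0], [13, -24, 0], [15.5, -29, 0], [18, -33.5, 0], [20.5, -38, 0], [23, -43, 0], [25.8, -48.1, 0], [25.8, -48.1, 0], [25.8, -48.1, -5], [25.8, -48.1, -9.4], [25.8, -48.1, -9.4], [25.8, -48.1, -9.4]], dr=[[0, 0, 0], [0, 0, 0], [0, 0, 0], [0, 0, 0], [0, 0, 0], [0, 0, 0], [0, 0, 0], [0, 0, 0], [0, 0, 0], [0, 0, 0], [0, 0, 0], [0, 0, 0], [0, 0, 0], [0, 0, 0], [0, 0, 0]])

```text
clock: 2.48
eef_pos: [0.4711, 0.1342, 0.1219]
eef_rot: [[-0.945, 0.326, 0.002], [0.326, 0.945, 0.001], [-0.001, 0.001, -1.0]]
ft_force: [0.2, 0.5, 1.3]
opening: 0.0919
gripper_force: 0.0
```

```bash
python3 - <<'E'
from h import *
s=robot.read_state();print(s['clock'],s['eef_pos'],s['joints'],s['ft_force'])
T=s['eef_pos'];R=s['eef_rot']
im=grab_frame("scene")[:,:,::-1];t=grab_frame("top")[:,:,::-1]
u,v=pj("scene",[.47,.132,.08]).astype(int);w,h=pj("top",[.47,.132,.08]).astype(int)
a=im[v-50:v+50,u-50:u+50];b=t[h-50:h+50,w-50:w+50]
print(u,v,pj("scene",T)-[u-50,v-50])
cv2.imwrite("pics/c3.png",cv2.convertScaleAbs(np.hstack([cv2.resize(x,(400,400),interpolation=2) for x in(b,a)]),alpha=1.6))
E
```

```text
2.475 [0.47113839 0.13421953 0.12186479] [-0.54917944  0.32786662  0.24026852  2.0811859  -0.11397295  0.74284798
  1.00146694] [0.19055784 0.49679166 1.34380509]
201 164 [48.83158547 33.67153681]
```

View pics/c3.png

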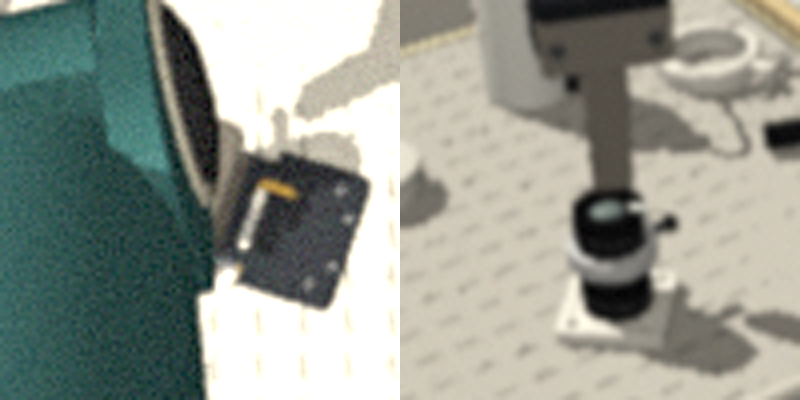

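The gripper is over the lens: its near finger is at crop col 612 and the lens at col 608, so they line up. Descending.

Call:
jog_arm(jaw=[100, 100, 100, 90, 80, 70, 62, 62, 62], linear=[[0, 0, -4], [0, 0, -8], [0, 0, -9.2], [0, 0, -9.2], [0, 0, -9.2], [0, 0, -9.2], [0, 0, -9.2], [0, 0, -9.2], [0, 0, -9.2]], dr=[[0, 0, 0], [0, 0, 0], [0, 0, 0], [0, 0, 0], [0, 0, 0], [0, 0, 0], [0, 0, 0], [0, 0, 0], [0, 0, 0]])

```text
clock: 3.7
eef_pos: [0.4704, 0.1333, 0.0287]
eef_rot: [[-0.945, 0.327, 0.0], [0.327, 0.945, 0.0], [-0.0, 0.0, -1.0]]
ft_force: [0.3, -0.9, -0.8]
opening: 0.057
gripper_force: 0.0
```

```bash
python3 - <<'E'
from h import *
s=robot.read_state();print(s['clock'],s['eef_pos'],s['ft_force'],s['opening'])
im=grab_frame("scene")[:,:,::-1]
u,v=201,172
cv2.imwrite("pics/c4.png",cv2.convertScaleAbs(cv2.resize(im[v-40:v+40,u-40:u+40],(600,600),interpolation=2),alpha=1.6))
E
```

```text
3.7 [0.47039362 0.13334839 0.028667  ] [ 0.28719329 -0.8931492  -0.77877292] 0.05704846191571002
```

View pics/c4.png

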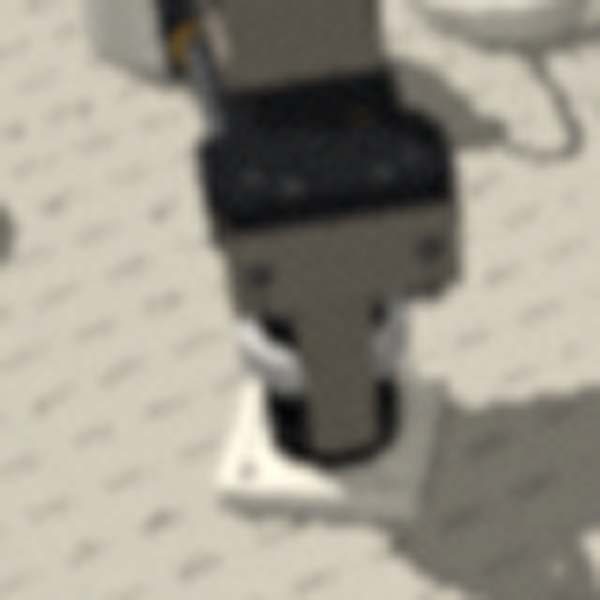

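The finger is centred on the lens: rear ring spans cols 268–400, finger at about 342. Closing.

Call:
jog_arm(jaw=[58, 56, 54, 53, 52, 51], linear=[[0, 0, 0], [0, 0, 0], [0, 0, 0], [0, 0, 0], [0, 0, 0], [0, 0, 0]], dr=[[0, 0, 0], [0, 0, 0], [0, 0, 0], [0, 0, 0], [0, 0, 0], [0, 0, 0]])

```text
clock: 4.5
eef_pos: [0.47, 0.1323, 0.0284]
eef_rot: [[-0.945, 0.327, -0.001], [0.327, 0.945, -0.001], [0.001, -0.001, -1.0]]
ft_force: [-1.9, -5.5, 2.2]
opening: 0.0496
gripper_force: 30.0
```

Call:
jog_arm(jaw=[51, 51, 51, 51, 51, 51, 51, 51, 51, 51], linear=[[0, -0.1, 0], [0, -0.1, 0], [0, -0.1, 0], [0, -0.1, 0], [0, -0.1, 0], [0, -0.1, 0], [0, -0.1, 0], [0, -0.1, 0], [0, -0.1, 0], [0, -0.1, 0]], dr=[[0, 0, -0.1], [0, 0, -0.2], [0, 0, -0.3], [0, 0, -0.4], [0, 0, -0.5], [0, 0, -0.6], [0, 0, -0.66], [0, 0, -0.71], [0, 0, -0.71], [0, 0, -0.71]])

```text
clock: 5.75
eef_pos: [0.4703, 0.1327, 0.0285]
eef_rot: [[-0.505, 0.863, -0.0], [0.863, 0.505, 0.0], [0.0, 0.0, -1.0]]
ft_force: [-1.3, -0.6, -0.7]
opening: 0.0493
gripper_force: 30.0
```

Call:
jog_arm(jaw=[60, 75, 100, 100, 100, 100, 100, 100, 100, 100, 100, 100], linear=[[0, 0, 0], [0, 0, 0], [0, 0, 0], [0, 0, 0], [0, 0, 4], [0, 0, 10], [0, 0, 16], [-4, 4, 18], [-8, 8, 18], [-12, 13, 18], [-16, 18, 18], [-16, 18, 18]], dr=[[0, 0, 0], [0, 0, 0], [0, 0, 0], [0, 0, 0], [0, 0, 0], [0, 0, 0], [0, 0, 0], [0, 0, 0], [0, 0, 0], [0, 0, 0], [0, 0, 0], [0, 0, 0]])

```text
clock: 7.25
eef_pos: [0.3074, 0.3155, 0.2086]
eef_rot: [[-0.511, 0.86, -0.001], [0.86, 0.511, 0.001], [0.001, 0.0, -1.0]]
ft_force: [1.5, -0.5, -0.2]
opening: 0.0921
gripper_force: 0.0
```

```bash
python3 - <<'E'
from h import *
s=robot.read_state();print(s['clock'],s['eef_pos'],s['ft_force'],s['opening'])
b=grab_frame("scene")[:,:,::-1];a=grab_frame("top")[:,:,::-1]
for l in["lever_tip","fixed_rings"]:
  for c in("top","scene"):print(l,c,[(np.round(r['centre'],4),r['p']) for r in spot_point(c,l)[:2]])
r=rect(np.ascontiguousarray(a),"top",[.46608,.13238],.076)
q=cv2.resize(b[145:205,171:231],(400,400),interpolation=2)
cv2.imwrite("pics/c5.png",cv2.convertScaleAbs(np.hstack([r,q]),alpha=1.6))
E
```

```text
7.25 [0.30735841 0.31548847 0.20863367] [ 1.45379476 -0.52423438 -0.19177704] 0.09208419043085764
lever_tip top [(array([0.509 , 0.1084, 0.0464]), 0.55), (array([ 0.5269, -0.1913, -0.0036]), 0.53)]
lever_tip scene [(array([0.5071, 0.1131, 0.0475]), 0.71)]
fixed_rings top [(array([ 0.47  ,  0.1291, -0.0023]), 0.5)]
fixed_rings scene [(array([ 0.4717,  0.132 , -0.0041]), 0.7)]
```

View pics/c5.png

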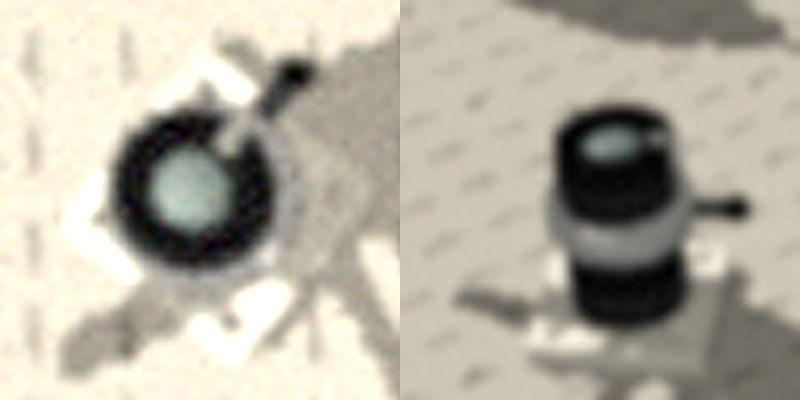

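The rectified view shows the lever ball at (295,75) and the rib at (232,138). The lever angle is −0.606 and the rib −0.613, so they agree to about 0.01 rad. The arm is clear of everything.

```bash
python3 -c "
from plant import job
print(job.close_job())"
```

```text
the job is handed in; nothing more can be done
None
```

I turned the short lens's iris ring about 0.71 rad clockwise, and in the last pictures its lever points along the index rib to within about 0.01 rad (0.2 allowed). The ring is released, the arm is clear, and I handed the job in after about 7.5 s; no verdict came back.

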